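# Feed specimen bottles cap first down the orienting chute

## Robot

A 6-joint arm with a two-finger parallel gripper is mounted at the origin on the work surface. World frame = base frame: x ahead of the robot, y to its left, z up, the work surface at z = 0. Lengths are in m, angles in rad, forces in N, time in s.
With the tool pointing down it reaches from about 0.4 to 0.825 m from the base axis. Payload 7 kg.
Tool frame: the origin (TCP) lies at the very end of the fingers, on their centre line; the grasp point (between the pads) lies 19 mm behind it; z points along the fingers, y is the line along which they close (so a half turn about z gives the same grasp; the last joint's range is limited). The gripper opens to 88 mm and grips with 3 to 60 N. Pads are 19 mm wide; open, the fingers measure 130 mm over their backs; the gripper's body (78 mm by 193 mm) begins 47 mm behind the grasp point.
Start: joints at [1.603, 0.359, 0.012, 0, -1.224, -0.288], TCP at [0.171, 0.653, 0.227] pointing down, gripper open.
Joint ranges: [-3.07, 3.07], [-1.43, 2.12], [-1.02, 1.25], [-3.03, 1.67], [-3.05, -0], [-3.03, 3.03]. Speed limits (rad/s): [2.39, 2.39, 3.01, 3.14, 3.14, 3.14].

## Interface

Orientations are given as [roll, pitch, yaw] about the fixed x, y, z axes, in that order (R = Rz(yaw) Ry(pitch) Rx(roll)).
In Python, from workcell import env, snapshot, sign_off, masks_of, landmark_of gives the robot as it stands.
- The arm moves only by the tool jog_arm, never from a script. Its arguments are lists of equal length, an entry for each row: "slide": the shift along the tool's x, y, z in units of 0.25 m (1.0 is 0.25 m), a list of three; "delta_rot": the turn, a rotation vector about the tool's x, y, z in units of pi/2 rad (1.0 is pi/2 rad), a list of three; "hand": the opening, from -1 (shut) to 1 (fully open), so that 0 is half open. A call has 1 to 20 rows; each row is the pose to reach, as a shift and turn from the pose commanded when the call began, along the tool's axes at that moment; what a row does not reach only later rows make up. A row lasts 1/10 s, in which the tool goes at most 50 mm and 8.59 degrees, less where a joint would pass 70% of its speed; a pose out of reach is approached as far as the arm can. A call with a number of a shift or a turn outside -1 to 1 is refused whole. A call with a gripper value outside its range is refused whole. The fingers move at their own pace and stop on an object; the grip force is fixed at half the most. Time passes only in rows, so rows that repeat a pose let the fingers close. It gives the time, the measured TCP pose, the force, the opening and the grip force at its end, in the units of the state.
- env.observe(): the state, without advancing time (a new reading comes with each control period).
- snapshot(name): name is "scene" or "side" or "wrist"; returns a dict with "img" (400x640x3 uint8, red, green, blue), "depth" (400x640 float32, m along the optical axis (not along the pixel's ray), 0 where there is no reading), "K" (3x3 intrinsics, pixels), "R" (3x3) and "t" (3): a world point X has camera coordinates R X + t. Camera axes: x right, y down, z forward; pixel columns grow to the right and rows downward; lengths in m; the calibration is good to about 2 mm. A picture is of the moment at which its call begins.
- sign_off(): hands the job in; it is judged then, once.
Trained networks look in a picture, given as the dict that the camera call returned (one of the last four; its "shot" number tells which), for a name from the list of things; names that differ only in an ending like _2 or _b are one class to them, and where a whole thing is asked for, a point or a joint stands for the part that bears it (a point fixed in the world has none). Each returns a list of dicts, best first, with "conf" (0 to 1); they miss things now and then, are a little off and sometimes report something else, mostly with a low value. They report only what shows in the picture. A call takes as long as a camera call.
- masks_of(picture, target): "mask" (400x640 bool, what is visible of it).
- landmark_of(picture, target): "position" ([x, y, z] in m, in the coordinates of the camera as it stood for that picture, good to about 4 mm: a listed point, or the origin of a listed thing).
The state is a dict: "t": time; "joint_positions": joint angles; "joint_vel": joint speeds; "joint_torque": joint torques, N m; "tool_pos": TCP position; "tcp_rot": TCP orientation; "ft_force": force on the tool from outside, world axes, zero at the start; "wrist_torque": the same for the moment, N m; "grip_width": finger opening in m; "finger_force": force on a finger pad.
Only numpy, scipy, OpenCV 4.12 (cv2) and the standard library are available. Lean on these libraries where they do the work, as an engineer would, in place of code of your own. Each camera call takes 0.05 s, during which the arm holds its last target. There are 200 camera calls.

## Task

Send both square specimen bottles down the chute cap first, red one first and lilac one behind it. The red bottle lies in the turning cradle: without lifting it, swing the cradle round until its cap points squarely down the chute, then push the bottle out so that it slides to the end stop; after that lay the lilac bottle in the cradle with its cap towards the chute, let go of it, and push it down behind the red one. Leave the cup, water bottle, tube rack and phone standing where they are.

Things in the scene. Friction and masses are not known exactly. Their poses are not given: they have to be found in the camera images.
- chute: fixed feeder: grey stand under the cradle, and a straight slippery aluminium chute with blue rails. Origin on the table under the cradle's pivot; z up, x level, down the chute. Chute floor: starts 82 mm from the pivot, 148 mm up, falls at 30 deg for 250 mm to an end stop; bottles slide down it by themselves, two fit in a row. Rails 22 mm high, 48 mm apart, wider at the mouth; tops up to 158 mm
- cradle_mid (a point): turning cradle: aluminium disc, 156 mm across, top (= cradle floor) 150 mm above the table, turns either way about its vertical pivot and stays where left (2 N at the post moves it). Point on the pivot at floor level; x along the channel, y towards the post, z up. Channel 130 mm long, open at both ends, between yellow walls 46 mm apart, 14 mm high, leaning out to 31 mm from the middle
- post_top (a point): centre of the top of the black upright post on the disc, by which the cradle is swung: 14 mm in diameter, 45 mm tall above the disc, 66 mm from the pivot axis
- red: white square specimen bottle with a red round cap, lying in the cradle's channel: 110 mm long overall, body 40 x 40 x 82 mm, cap 32 mm in diameter and 24 mm long, 80 to 170 g. Origin at half its length on its axis; x from base to cap
- red_cap (a point): centre of the outer face of the red cap, 55 mm from the bottle's origin along its x
- red_base (a point): centre of the base of the red-capped bottle, 55 mm from its origin against its x
- lilac: the same bottle with a lilac cap, lying on the table at any heading, its axis 20 mm above the table. Origin at half its length on its axis; x from base to cap
- lilac_cap (a point): centre of the outer face of the lilac cap, 55 mm from the bottle's origin along its x
- lilac_base (a point): centre of the base of the lilac-capped bottle, 55 mm from its origin against its x
- cup: bystander: white drinking cup standing upright, 80 mm across the rim, 90 mm tall; origin at the centre of its underside
- water: bystander: clear water bottle standing upright, 66 mm in diameter, 210 mm tall; origin at the centre of its underside
- rack: bystander: white rack filled with red- and lilac-capped tubes, 100 x 190 mm (x, y), 98 mm tall; origin at the centre of its underside
- phone: bystander: black phone lying flat, 150 x 72 x 9 mm (x, y, z); origin at the centre of its underside

How it is judged:
By the outcome, as a careful person would: the job done as asked, in the order asked, and still so for the second after the job is handed in, with the robot touching nothing.
It also fails if it takes over 72 s, if anything falls off the work surface, if the arm or the gripper's body presses on something with over 40 N, if the wrist force passes 120 N, or if a joint passes its speed limit or range.

## Working session

There is one attempt and no reset: what is moved stays moved. The work goes in short steps, Python scripts to look and compute and a tool call to move; the robot and the scene stay as the last step left them, time stands still between calls to the robot, and variables do not carry over. Pictures are saved under pics/ and viewed, at most 10 in all, crops included, and the job is handed in when it is done.

Besides the shell and the picture viewer there is one more tool, called after "Call:" in YAML: its name, and indented under it one key for each argument. jog_arm: Moves the arm, as the interface text tells. Shifts and turns lie within -1 to 1; 1 stands for 0.25 m of shift or pi/2 rad of turn. Its arguments: {"type":"object","properties":{"slide":{"type":"array"},"delta_rot":{"type":"array"},"hand":{"type":"array"}},"required":["slide","delta_rot","hand"]}

```bash
ls; mkdir -p pics; cat > h.py <<'E'
import numpy as np, cv2
from workcell import env, snapshot, sign_off, masks_of, landmark_of
from scipy.spatial.transform import Rotation as Ro
np.set_printoptions(precision=4,suppress=True)
def w(p,x): return p["R"].T@(np.array(x)-p["t"])
def px(p,X):
    c=p["R"]@np.array(X)+p["t"]; u=p["K"]@c; return u[:2]/u[2]
def lm(p,n):
    r=landmark_of(p,n); return [(round(d["conf"],2),w(p,d["position"])) for d in r[:2]]
def save(p,n): cv2.imwrite(f"pics/{n}.png",p["img"][:,:,::-1])
E
python3 - <<'E'
from h import *
o=env.observe(); print(o)
for c in ["scene","side"]:
    p=snapshot(c); save(p,c+"0"); print(c,-p["R"].T@p["t"])
    for n in ["chute","cradle_mid","post_top","red","red_cap","red_base","lilac","lilac_cap","lilac_base","cup","water","rack","phone"]:
        print(n,lm(p,n))
E
```

```text
pics
{'t': 0.0, 'joint_positions': array([ 1.6031,  0.3594,  0.0111, -0.0003, -1.2241, -0.2881]), 'joint_vel': array([ 0.0003, -0.0003,  0.0005, -0.001 , -0.0013,  0.0002]), 'joint_torque': array([ -0.0008, -58.2711,  29.3055,   6.9973,   0.007 ,  -0.0002]), 'tool_pos': array([0.1707, 0.6526, 0.2256]), 'tcp_rot': array([ 3.1399, -0.0002, -0.2559]), 'ft_force': array([-0.7269,  0.3966,  0.4349]), 'wrist_torque': array([ 0.038 ,  0.0199, -0.0003]), 'finger_force': 0.0, 'grip_width': 0.08796546628321278}
scene [1.3052 0.3111 1.215 ]
chute [(0.72, array([ 0.5047, -0.0322,  0.    ]))]
cradle_mid [(0.73, array([ 0.5051, -0.0308,  0.1518]))]
post_top [(0.62, array([ 0.4904, -0.0957,  0.1959])), (0.3, array([ 0.4493, -0.0226,  0.1727]))]
red [(0.66, array([ 0.5086, -0.0281,  0.1711]))]
red_cap [(0.68, array([ 0.4488, -0.0254,  0.1668]))]
red_base [(0.96, array([ 0.5603, -0.036 ,  0.165 ]))]
lilac [(0.7, array([0.5005, 0.2665, 0.019 ]))]
lilac_cap [(0.66, array([0.5554, 0.2487, 0.0191]))]
lilac_base [(0.74, array([0.4521, 0.2811, 0.0193])), (0.64, array([0.5566, 0.2524, 0.0231]))]
cup [(0.86,
[... 233 characters left out ...]
de [-0.047  -0.4805  0.8677]
chute [(0.96, array([ 0.5003, -0.0299,  0.002 ]))]
cradle_mid [(0.55, array([ 0.5059, -0.0295,  0.1485]))]
post_top [(0.8, array([ 0.4942, -0.0951,  0.1933]))]
red [(0.65, array([ 0.5067, -0.0345,  0.1742]))]
red_cap [(0.82, array([ 0.4501, -0.0226,  0.168 ])), (0.24, array([ 0.5011, -0.0304, -0.0018]))]
red_base [(0.83, array([ 0.5579, -0.039 ,  0.1689]))]
lilac []
lilac_cap [(0.58, array([0.5558, 0.2482, 0.0192]))]
lilac_base [(0.77, array([0.4478, 0.2816, 0.0163]))]
cup [(0.96, array([ 0.7152,  0.2581, -0.0013]))]
water [(0.65, array([ 0.7018,  0.0947, -0.0041]))]
rack [(0.68, array([ 0.7364, -0.2161,  0.0012]))]
phone [(0.87, array([0.3434, 0.2718, 0.0036]))]
```

View pics/scene0.png

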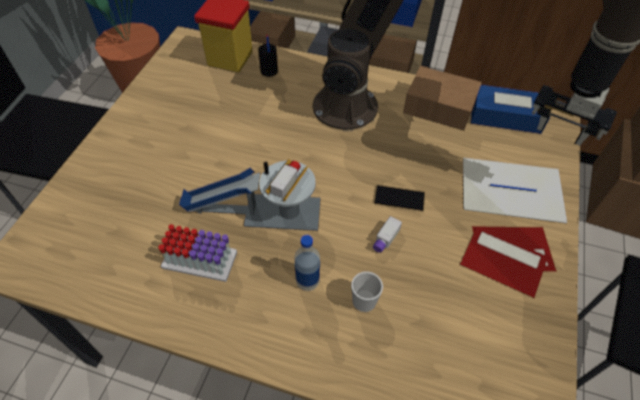

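View pics/side0.png

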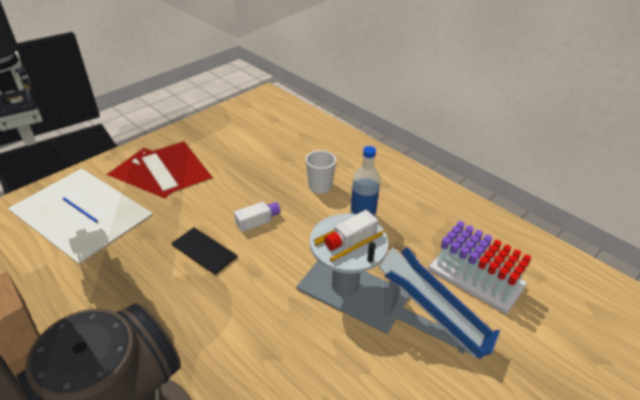

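The scene view shows the chute running towards −y, with its rails from about (185,200) to (250,180). The red bottle is at (288,178) with its cap towards the robot, and the black post at (265,168) is next to the chute mouth. The lilac bottle is at (388,235) with its cap towards the camera, and the phone at (400,198) is beside it. The side view agrees. Next I'll get the chute heading from the blue rails.

```bash
cat >> h.py <<'E'
def cloud(p,m):
    v,u=np.nonzero(m&(p["depth"]>0)); z=p["depth"][v,u]; K=p["K"]
    c=np.stack([(u-K[0,2])/K[0,0]*z,(v-K[1,2])/K[1,1]*z,z],1); return (c-p["t"])@p["R"]
def rel(X,yaw,tilt=None,cmd=None):
    "slide & delta_rot (tool down at world yaw) from current measured pose"
    o=env.observe(); R0=Ro.from_euler('xyz',o["tcp_rot"]); R1=Ro.from_euler('xyz',[np.pi,0,yaw])
    return R0.inv().apply(np.array(X)-o["tool_pos"])/.25,(R0.inv()*R1).as_rotvec()/(np.pi/2)
E
python3 - <<'E'
from h import *
piv=np.array([.5045,-.031])
for c in ["scene","side"]:
    p=snapshot(c)
    m=cv2.inRange(cv2.cvtColor(p["img"],cv2.COLOR_RGB2HSV),(100,110,40),(125,255,255))>0
    P=cloud(p,m); d=np.linalg.norm(P[:,:2]-piv,axis=1)
    P=P[(d<.36)&(d>.06)&(P[:,2]<.175)&(P[:,2]>.0)&(P[:,1]<-.08)&(P[:,0]<.65)]
    s=np.linalg.norm(P[:,:2]-piv,axis=1)
    print(c,len(P),P.min(0),P.max(0))
    # expected rail top height check, per-range mid
    for a,b in [(.1,.15),(.15,.2),(.2,.25),(.25,.31)]:
        Q=P[(s>a)&(s<b)]; th=np.degrees(np.arctan2(Q[:,1]-piv[1],Q[:,0]-piv[0]))
        print(a,len(Q),np.percentile(th,[2,10,50,90,98]),Q[:,2].mean())
    # template fit of heading: masks of chute
    M=masks_of(p,"chute")
    if M:
        P=cloud(p,M[0]["mask"]); s=np.linalg.norm(P[:,:2]-piv,axis=1)
        Q=P[(s>.12)&(s<.31)&(P[:,2]>.02)]; q=Q[:,:2]-Q[:,:2].mean(0); u=np.linalg.svd(q,full_matrices=False)[2][0]
        print("mask",len(Q),np.degrees(np.arctan2(*u[::-1])),Q.mean(0),np.degrees(np.arctan2(*(Q.mean(0)[:2]-piv)[::-1])))
E
```

```text
scene 698 [ 0.4939 -0.3441  0.0204] [ 0.6078 -0.1177  0.1583]
0.1 142 [-94.0227 -91.9282 -85.1723 -57.7948 -55.8642] 0.137468061877103
0.15 147 [-85.3192 -84.5763 -67.6711 -65.3405 -64.6153] 0.11022048579485712
0.2 138 [-83.0538 -82.303  -69.4724 -67.8715 -67.0692] 0.08164911387175501
0.25 217 [-81.6177 -81.1241 -75.7543 -69.5233 -68.9263] 0.0459184369078307
mask 1329 -75.0277377765335 [ 0.5554 -0.2354  0.0821] -76.00759075951075
side 1990 [ 0.4879 -0.3466  0.025 ] [ 0.6052 -0.1234  0.1594]
0.1 380 [-96.6046 -94.2147 -87.0471 -61.3927 -59.5329] 0.13740800170717127
0.15 443 [-87.5909 -86.9718 -84.6781 -67.9386 -67.2225] 0.11039247955515684
0.2 433 [-84.8464 -84.249  -82.8683 -69.8322 -69.426 ] 0.08120014260416643
0.25 608 [-82.9998 -82.5884 -77.6463 -71.0648 -70.7513] 0.04818968670288514
mask 3670 -76.11478782933712 [ 0.5544 -0.2376  0.0817] -76.41108882595671
```

Call:
jog_arm:
  slide:
    - [0.7,1,-0.3]
    - [0.7,1,-0.3]
    - [0.7,1,-0.3]
    - [0.7,1,-0.3]
    - [0.7,1,-0.3]
    - [0.7,1,-0.3]
    - [0.7,1,-0.3]
  delta_rot:
    - [0,0,0]
    - [0,0,0]
    - [0,0,0]
    - [0,0,0]
    - [0,0,0]
    - [0,0,0]
    - [0,0,0]
  hand: [0,0,0,0,0,0,0]

```text
t: 2.3
tool_pos: [0.2778, 0.3637, 0.3037]
tcp_rot: [-3.138, -0.0, -0.257]
ft_force: [-0.6, 1.0, 0.5]
grip_width: 0.0447
finger_force: 0.0
```

Call:
jog_arm:
  slide:
    - [0.7,1,0]
    - [0.7,1,0]
    - [0.7,1,0]
    - [0.7,1,0]
    - [0.7,1,0]
    - [0.7,1,0]
    - [0.7,1,0]
  delta_rot:
    - [0,0,0.5]
    - [0,0,0.5]
    - [0,0,0.5]
    - [0,0,0.5]
    - [0,0,0.5]
    - [0,0,0.5]
    - [0,0,0.5]
  hand: [0,0,0,0,0,0,0]

```text
t: 3.0
tool_pos: [0.3837, 0.0765, 0.3018]
tcp_rot: [-3.141, -0.0, -1.048]
ft_force: [-0.5, 0.4, 0.3]
grip_width: 0.044
finger_force: 0.0
```

```bash
python3 - <<'E'
from h import *
print(env.observe()["joint_positions"])
print(rel([.492,-.0955,.25],np.radians(-101)))
p=snapshot("wrist"); save(p,"w1")
for n in ["post_top","cradle_mid","red_cap","red_base"]: print(n,lm(p,n))
E
```

```text
[ 0.7097 -0.1829 -0.4239  0.0005 -1.3297 -0.1873]
(array([ 0.8123, -0.0322,  0.2075]), array([-0.0002, -0.0002,  0.4548]))
post_top []
cradle_mid []
red_cap [(0.8, array([ 0.4527, -0.0239,  0.1703]))]
red_base []
```

Call:
jog_arm:
  slide:
    - [0.81,-0.03,0.1]
    - [0.81,-0.03,0.1]
    - [0.81,-0.03,0.1]
    - [0.81,-0.03,0.1]
    - [0.81,-0.03,0.1]
    - [0.81,-0.03,0.1]
    - [0.81,-0.03,0.1]
  delta_rot:
    - [0,0,0.455]
    - [0,0,0.455]
    - [0,0,0.455]
    - [0,0,0.455]
    - [0,0,0.455]
    - [0,0,0.455]
    - [0,0,0.455]
  hand: [0,0,0,0,0,0,0]

```text
t: 3.95
tool_pos: [0.4917, -0.0888, 0.2764]
tcp_rot: [3.141, -0.0, -1.75]
ft_force: [0.4, -0.5, -0.7]
grip_width: 0.044
finger_force: 0.0
```

```bash
python3 - <<'E'
from h import *
print(env.observe()["tool_pos"])
p=snapshot("wrist"); save(p,"w2"); print(-p["R"].T@p["t"])
for n in ["post_top","cradle_mid","red_cap","red_base"]: print(n,lm(p,n))
E
```

```text
[ 0.4917 -0.0888  0.2764]
[ 0.4797 -0.1536  0.4333]
post_top [(0.98, array([ 0.4918, -0.0982,  0.1961]))]
cradle_mid []
red_cap []
red_base []
```

View pics/w2.png

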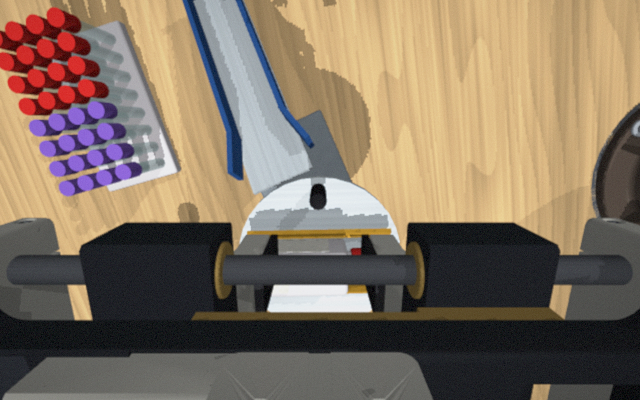

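The post shows at (318,190). The near cradle wall, from (275,233) to (392,231), is almost level, so the tool yaw matches the cradle angle of about −101°. I'll lower the gripper over the post next.

Call:
jog_arm:
  slide:
    - [0.03,0,0.2]
    - [0.03,0,0.415]
    - [0.03,0,0.415]
    - [0.03,0,0.415]
    - [0.03,0,0.415]
    - [0.03,0,0.415]
    - [0.03,0,0.415]
    - [0.03,0,0.415]
  delta_rot:
    - [0,0,0]
    - [0,0,0]
    - [0,0,0]
    - [0,0,0]
    - [0,0,0]
    - [0,0,0]
    - [0,0,0]
    - [0,0,0]
  hand: [0,0,0,0,-0.6,-0.6,-0.6,-0.6]

```text
t: 5.0
tool_pos: [0.4908, -0.0975, 0.1739]
tcp_rot: [-3.14, 0.001, -1.756]
ft_force: [-1.3, 0.9, -0.2]
grip_width: 0.0193
finger_force: 0.0
```

```bash
python3 - <<'E'
from h import *
o=env.observe(); piv=np.array([.5045,-.031]); print(o["tool_pos"],o["tcp_rot"],np.degrees(np.arctan2(*(o["tool_pos"][:2]-piv)[::-1])))
f0=np.radians(-101); R0=Ro.from_euler('xyz',o["tcp_rot"])
for d in list(range(0,112,8))+[115]:
    f=f0+np.radians(d); X=[*(piv+.066*np.array([np.cos(f),np.sin(f)])),o["tool_pos"][2]]
    s,r=rel(X,f); print(d,s.round(3),r.round(3))
E
```

```text
[ 0.4908 -0.0975  0.1739] [-3.1398  0.0006 -1.7558] -101.6042574287795
0 [-0.008 -0.003  0.   ] [-0.001  0.     0.004]
8 [-0.01 -0.04  0.  ] [-0.001  0.    -0.084]
16 [-0.017 -0.076  0.   ] [-0.001  0.    -0.173]
24 [-0.03 -0.11  0.  ] [-0.001  0.    -0.262]
32 [-0.047 -0.143  0.   ] [-0.001  0.    -0.351]
40 [-0.068 -0.173  0.   ] [-0.001 -0.    -0.44 ]
48 [-0.094 -0.2    0.   ] [-0.001 -0.    -0.529]
56 [-0.122 -0.223  0.   ] [-0.001 -0.    -0.618]
64 [-0.154 -0.241  0.001] [-0.001 -0.    -0.707]
72 [-0.188 -0.255  0.001] [-0.001 -0.    -0.796]
80 [-0.224 -0.264  0.001] [-0.001 -0.    -0.884]
88 [-0.261 -0.269  0.001] [-0.001 -0.001 -0.973]
96 [-0.297 -0.268  0.001] [-0.001 -0.001 -1.062]
104 [-0.334 -0.261  0.001] [-0.001 -0.001 -1.151]
115 [-0.382 -0.245  0.001] [-0.001 -0.001 -1.273]
```

Call:
jog_arm:
  slide:
    - [-0.008,-0.02,0]
    - [-0.01,-0.04,0]
    - [-0.013,-0.058,0]
    - [-0.017,-0.076,0]
    - [-0.023,-0.093,0]
    - [-0.03,-0.11,0]
    - [-0.038,-0.127,0]
    - [-0.047,-0.143,0]
    - [-0.057,-0.158,0]
    - [-0.068,-0.173,0]
    - [-0.081,-0.187,0]
    - [-0.094,-0.2,0]
    - [-0.108,-0.212,0]
    - [-0.122,-0.223,0]
    - [-0.138,-0.233,0]
    - [-0.154,-0.241,0]
    - [-0.171,-0.249,0]
    - [-0.188,-0.255,0]
    - [-0.206,-0.26,0]
    - [-0.224,-0.264,0]
  delta_rot:
    - [0,0,-0.04]
    - [0,0,-0.084]
    - [0,0,-0.129]
    - [0,0,-0.173]
    - [0,0,-0.218]
    - [0,0,-0.262]
    - [0,0,-0.307]
    - [0,0,-0.351]
    - [0,0,-0.396]
    - [0,0,-0.44]
    - [0,0,-0.485]
    - [0,0,-0.529]
    - [0,0,-0.574]
    - [0,0,-0.618]
    - [0,0,-0.663]
    - [0,0,-0.707]
    - [0,0,-0.752]
    - [0,0,-0.796]
    - [0,0,-0.84]
    - [0,0,-0.884]
  hand: [-0.6,-0.6,-0.6,-0.6,-0.6,-0.6,-0.6,-0.6,-0.6,-0.6,-0.6,-0.6,-0.6,-0.6,-0.6,-0.6,-0.6,-0.6,-0.6,-0.6]

```text
t: 7.0
tool_pos: [0.565, -0.055, 0.1729]
tcp_rot: [3.141, 0.001, -0.365]
ft_force: [-1.6, -1.4, 0.7]
grip_width: 0.0173
finger_force: 0.9
```

```bash
python3 - <<'E'
from h import *
o=env.observe(); piv=np.array([.5045,-.031]); print(o["tool_pos"],o["tcp_rot"])
for d in range(-16,16,4):
    f=np.radians(d+.0); X=[*(piv+.066*np.array([np.cos(f),np.sin(f)])),o["tool_pos"][2]]
    s,r=rel(X,f); print(d,s.round(3),r.round(3))
f=np.radians(14.2); print(rel([*(piv+.066*np.array([np.cos(f),np.sin(f)])),o["tool_pos"][2]],f))
E
```

```text
[ 0.565  -0.055   0.1729] [ 3.1408  0.0009 -0.3647]
-16 [ 0.003 -0.026 -0.   ] [ 0.     0.001 -0.054]
-12 [ 0.001 -0.044 -0.   ] [ 0.     0.001 -0.099]
-8 [-0.003 -0.062 -0.   ] [ 0.     0.001 -0.143]
-4 [-0.008 -0.08  -0.   ] [ 0.     0.001 -0.188]
0 [-0.014 -0.097 -0.   ] [ 0.     0.001 -0.232]
4 [-0.021 -0.114 -0.   ] [ 0.     0.001 -0.277]
8 [-0.029 -0.131 -0.   ] [ 0.     0.001 -0.321]
12 [-0.039 -0.147 -0.   ] [ 0.     0.001 -0.366]
(array([-0.0442, -0.1551, -0.0001]), array([ 0.0003,  0.0007, -0.39  ]))
```

Call:
jog_arm:
  slide:
    - [0.003,-0.026,0]
    - [0.001,-0.044,0]
    - [-0.003,-0.062,0]
    - [-0.008,-0.08,0]
    - [-0.014,-0.097,0]
    - [-0.021,-0.114,0]
    - [-0.029,-0.131,0]
    - [-0.039,-0.147,0]
    - [-0.044,-0.155,0]
    - [-0.044,-0.155,0]
    - [-0.044,-0.155,0]
    - [-0.044,-0.155,0]
    - [-0.044,-0.155,0]
    - [-0.044,-0.155,0]
  delta_rot:
    - [0,0,-0.054]
    - [0,0,-0.099]
    - [0,0,-0.143]
    - [0,0,-0.188]
    - [0,0,-0.232]
    - [0,0,-0.277]
    - [0,0,-0.321]
    - [0,0,-0.366]
    - [0,0,-0.39]
    - [0,0,-0.39]
    - [0,0,-0.39]
    - [0,0,-0.39]
    - [0,0,-0.39]
    - [0,0,-0.39]
  hand: [-0.6,-0.6,-0.6,-0.6,-0.6,-0.6,-0.6,-0.6,-0.6,-0.6,-0.8,-0.8,-0.8,-0.8]

```text
t: 8.4
tool_pos: [0.5694, -0.0148, 0.1731]
tcp_rot: [3.141, -0.0, 0.245]
ft_force: [1.2, -1.2, 1.1]
grip_width: 0.0134
finger_force: 30.0
```

```bash
cat > ch.py <<'E'
from h import *
piv=np.array([.5045,-.031])
for c in ["scene","side"]:
    p=snapshot(c); save(p,c+"1")
    for n in ["cradle_mid","post_top","red","red_cap","red_base"]: print(c,n,lm(p,n))
    H=cv2.cvtColor(p["img"],cv2.COLOR_RGB2HSV); m=cv2.inRange(H,(14,130,90),(30,255,255))>0
    P=cloud(p,m); P=P[(np.linalg.norm(P[:,:2]-piv,axis=1)<.085)&(P[:,2]>.14)&(P[:,2]<.175)]
    print(len(P))
    if len(P)>20:
        # two parallel lines at +-: search heading minimizing spread of |perp|
        best=[]
        for a in np.arange(-100,-50,.5):
            n_=np.array([-np.sin(np.radians(a)),np.cos(np.radians(a))]); q=(P[:,:2]-piv)@n_
            best.append((sum(q[k].var()*k.sum() for k in (q>0,q<=0) if k.sum()>3),a,[q[k].mean() for k in(q>0,q<=0) if k.sum()>3]))
        print("walls heading",min(best,key=lambda b:b[0]))
E
python3 ch.py; python3 -c "
from h import *; o=env.observe(); print(o['tool_pos'],o['tcp_rot'])"
```

```text
scene cradle_mid [(0.79, array([ 0.5029, -0.0292,  0.1505]))]
scene post_top [(0.85, array([ 0.5627, -0.0165,  0.1936]))]
scene red [(0.51, array([ 0.506 , -0.0227,  0.1692]))]
scene red_cap []
scene red_base [(0.39, array([0.4882, 0.0278, 0.1664]))]
4
side cradle_mid [(0.68, array([ 0.5064, -0.0266,  0.1476]))]
side post_top [(0.68, array([ 0.5664, -0.0136,  0.1935]))]
side red []
side red_cap [(0.88, array([ 0.5135, -0.0793,  0.17  ]))]
side red_base [(0.76, array([0.4873, 0.0245, 0.1662]))]
309
walls heading (np.float64(0.001447510762996344), np.float64(-76.5), [np.float64(0.022949132962656143), np.float64(-0.031051470765060388)])
[ 0.5694 -0.0146  0.1731] [ 3.1414 -0.0005  0.2454]
```

The cradle walls read −76.5° against −76° for the chute, and the post heading is 14.0°, so the two are aligned. I'll release the post, rise, and go behind the red base with the fingers closed.

Call:
jog_arm:
  slide:
    - [0,0,0]
    - [0,0,0]
    - [0,0,0]
    - [0,0,-0.16]
    - [0,0,-0.32]
    - [0,0,-0.32]
    - [-0.13,-0.2,-0.32]
    - [-0.266,-0.4,-0.32]
    - [-0.266,-0.4,-0.32]
    - [-0.266,-0.4,-0.32]
    - [-0.266,-0.4,-0.32]
    - [-0.266,-0.4,-0.32]
  delta_rot:
    - [0,0,0]
    - [0,0,0]
    - [0,0,0]
    - [0,0,0]
    - [0,0,0]
    - [0,0,0]
    - [0,0,0]
    - [0,0,0]
    - [0,0,0]
    - [0,0,0]
    - [0,0,0]
    - [0,0,0]
  hand: [-0.5,-0.5,-0.5,-0.5,-0.5,-0.5,-1,-1,-1,-1,-1,-1]

```text
t: 10.2
tool_pos: [0.4807, 0.0661, 0.2526]
tcp_rot: [3.142, 0.0, 0.245]
ft_force: [-0.5, -0.3, 0.6]
grip_width: 0.0002
finger_force: 0.0
```

```bash
python3 ch.py; python3 - <<'E'
from h import *
p=snapshot("wrist"); save(p,"w3")
for n in ["cradle_mid","post_top","red","red_cap","red_base"]: print(n,lm(p,n))
u=np.array([np.cos(np.radians(-75.8)),np.sin(np.radians(-75.8))])
print(env.observe()["tool_pos"],rel([*(np.array([.5045,-.031])-.1*u),.158],np.radians(14.2)))
E
```

```text
scene cradle_mid [(0.73, array([ 0.5039, -0.0266,  0.1511])), (0.5, array([ 0.7008,  0.0954, -0.0038]))]
scene post_top [(0.91, array([ 0.5628, -0.0139,  0.1936]))]
scene red [(0.86, array([ 0.5053, -0.0222,  0.1695])), (0.16, array([0.5045, 0.2663, 0.0201]))]
scene red_cap [(0.67, array([ 0.5161, -0.0825,  0.1702]))]
scene red_base [(0.59, array([0.4924, 0.0279, 0.1685]))]
104
walls heading (np.float64(0.0011804798614447336), np.float64(-76.5), [np.float64(0.02906213016122875), np.float64(-0.027069622625795115)])
side cradle_mid [(0.73, array([ 0.5068, -0.0265,  0.1472]))]
side post_top [(0.95, array([ 0.5678, -0.0138,  0.1951])), (0.32, array([0.5037, 0.2641, 0.0201]))]
side red []
side red_cap [(0.63, array([ 0.5118, -0.0816,  0.1708]))]
side red_base [(0.78, array([0.4881, 0.0279, 0.1705])), (0.67, array([ 0.5138, -0.0792,  0.1672]))]
297
walls heading (np.float64(0.0011994699567088832), np.float64(-76.5), [np.float64(0.022922306613702013), np.float64(-0.03119949935831446)])
cradle_mid [(0.35, array([ 0.7374, -0.2133, -0.0063])), (0.34, array([ 0.3462,  0.2727, -0.0008]))]
post_top [(0.83, array([ 0.5653, -0.0183,  0.1954]))]
red [(0.6, array([ 0.5004, -0.0272,  0.1684]))]
red_cap [(0.81, array([ 0.515 , -0.0793,  0.17  ]))]
red_base [(0.97, array([0.4884, 0.0284, 0.1726]))]
[0.4803 0.0663 0.2528] (array([-0.0018,  0.0011,  0.3793]), array([-0.    , -0.0001, -0.0016]))
```

View pics/w3.png

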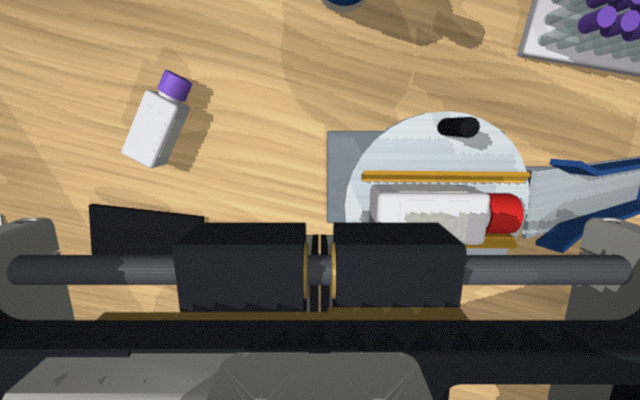

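The channel walls (row 175) and the bottle lie level in the wrist view, pointing at the chute mouth at (540,200). The lilac bottle is untouched at (157,118). I'll go down behind the base and push.

Call:
jog_arm:
  slide:
    - [0,0,0.19]
    - [0,0,0.379]
    - [0,0,0.379]
    - [0,0,0.379]
    - [0,0,0.379]
  delta_rot:
    - [0,0,0]
    - [0,0,0]
    - [0,0,0]
    - [0,0,0]
    - [0,0,0]
  hand: [-1,-1,-1,-1,-1]

```text
t: 11.6
tool_pos: [0.482, 0.0669, 0.1605]
tcp_rot: [-3.141, -0.003, 0.246]
ft_force: [1.7, -0.4, 0.6]
grip_width: 0.0002
finger_force: 0.0
```

Call:
jog_arm:
  slide:
    - [0,0.03,0]
    - [0,0.06,0]
    - [0,0.08,0]
    - [0,0.1,0]
    - [0,0.125,0]
    - [0,0.15,0]
    - [0,0.175,0]
    - [0,0.2,0]
    - [0,0.225,0]
    - [0,0.25,0]
    - [0,0.28,0]
    - [0,0.31,0]
    - [0,0.34,0]
    - [0,0.37,0]
    - [0,0.4,0]
    - [0,0.43,0]
    - [0,0.46,0]
    - [0,0.49,0]
    - [0,0.52,0]
    - [0,0.54,0]
  delta_rot:
    - [0,0,0]
    - [0,0,0]
    - [0,0,0]
    - [0,0,0]
    - [0,0,0]
    - [0,0,0]
    - [0,0,0]
    - [0,0,0]
    - [0,0,0]
    - [0,0,0]
    - [0,0,0]
    - [0,0,0]
    - [0,0,0]
    - [0,0,0]
    - [0,0,0]
    - [0,0,0]
    - [0,0,0]
    - [0,0,0]
    - [0,0,0]
    - [0,0,0]
  hand: [-1,-1,-1,-1,-1,-1,-1,-1,-1,-1,-1,-1,-1,-1,-1,-1,-1,-1,-1,-1]

```text
t: 13.6
tool_pos: [0.513, -0.0655, 0.1578]
tcp_rot: [3.142, 0.001, 0.245]
ft_force: [0.1, 0.0, -0.3]
grip_width: 0.0003
finger_force: 0.0
```

```bash
sed -i 's/"1")/"2")/' ch.py; python3 ch.py
```

```text
scene cradle_mid [(0.97, array([ 0.5024, -0.0267,  0.1519]))]
scene post_top [(0.67, array([ 0.5658, -0.0129,  0.1938]))]
scene red [(0.82, array([ 0.5397, -0.1562,  0.1434]))]
scene red_cap [(0.72, array([ 0.5478, -0.2022,  0.1151]))]
scene red_base [(0.89, array([ 0.5228, -0.1058,  0.1682]))]
140
walls heading (np.float64(0.0009138914088209491), np.float64(-77.5), [np.float64(0.029616556207437875), np.float64(-0.02633512734744737)])
side cradle_mid []
side post_top []
side red [(0.85, array([ 0.5693, -0.2873,  0.073 ]))]
side red_cap [(0.95, array([ 0.5779, -0.3284,  0.0394]))]
side red_base [(0.72, array([ 0.5558, -0.2344,  0.0952]))]
453
walls heading (np.float64(0.001957766452349765), np.float64(-76.5), [np.float64(0.022865105867511348), np.float64(-0.031278599449298713)])
```

View pics/side2.png

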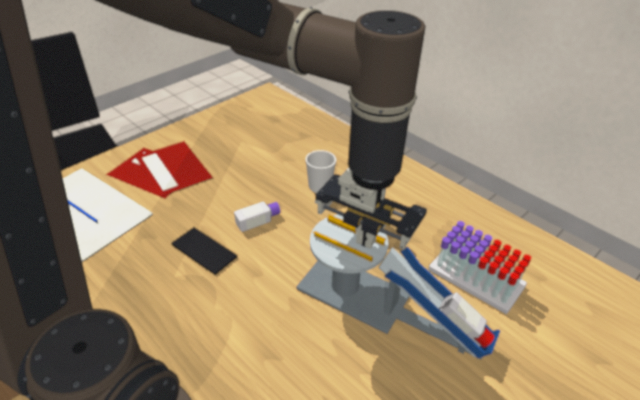

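The red bottle is in the chute with its cap at (486,340), at the end stop and lying straight. The lilac bottle is at (258,215). I'll rise and move towards it.

Call:
jog_arm:
  slide:
    - [0,0,-0.2]
    - [0,0,-0.4]
    - [0,-0.1,-0.45]
    - [0.05,-0.4,-0.45]
    - [0.1,-0.6,-0.45]
    - [0.15,-0.8,-0.45]
    - [0.2,-1,-0.45]
    - [0.2,-1,-0.45]
    - [0.2,-1,-0.45]
  delta_rot:
    - [0,0,0]
    - [0,0,0]
    - [0,0,0.09]
    - [0,0,0.18]
    - [0,0,0.27]
    - [0,0,0.35]
    - [0,0,0.35]
    - [0,0,0.35]
    - [0,0,0.35]
  hand: [-1,-1,0,0.6,0.6,0.6,0.6,0.6,0.6]

```text
t: 15.1
tool_pos: [0.5008, 0.1944, 0.2701]
tcp_rot: [-3.141, 0.0, -0.3]
ft_force: [-0.6, -0.2, -0.5]
grip_width: 0.0511
finger_force: 0.0
```

```bash
python3 - <<'E'
from h import *
p=snapshot("wrist"); save(p,"w4")
for n in ["lilac","lilac_cap","lilac_base"]: print(n,lm(p,n))
print(env.observe()["tool_pos"],rel([.489,.269,.10],np.radians(-17.3)))
E
```

```text
lilac [(0.65, array([0.5027, 0.2662, 0.0228]))]
lilac_cap [(0.57, array([0.558 , 0.2533, 0.0203]))]
lilac_base [(0.63, array([0.4501, 0.2825, 0.0151]))]
[0.5008 0.1895 0.2705] (array([-0.1401, -0.2896,  0.682 ]), array([ 0.0002,  0.0001, -0.0016]))
```

Call:
jog_arm:
  slide:
    - [-0.07,-0.14,0.1]
    - [-0.14,-0.29,0.25]
    - [-0.14,-0.29,0.45]
    - [-0.14,-0.29,0.68]
    - [-0.14,-0.29,0.68]
    - [-0.14,-0.29,0.68]
    - [-0.14,-0.29,0.68]
  delta_rot:
    - [0,0,0]
    - [0,0,0]
    - [0,0,0]
    - [0,0,0]
    - [0,0,0]
    - [0,0,0]
    - [0,0,0]
  hand: [0.8,0.8,0.8,0.8,0.8,0.8,0.8]

```text
t: 16.0
tool_pos: [0.4908, 0.2698, 0.1028]
tcp_rot: [-3.14, -0.002, -0.305]
ft_force: [1.1, 0.7, 0.5]
grip_width: 0.0792
finger_force: 0.0
```

```bash
python3 - <<'E'
from h import *
p=snapshot("wrist"); save(p,"w5")
for n in ["lilac","lilac_cap","lilac_base"]: print(n,lm(p,n))
o=env.observe();print(o["tool_pos"],o["tcp_rot"],o["grip_width"],rel([.4895,.2695,.019],np.radians(-17)))
E
```

```text
lilac [(0.65, array([0.5041, 0.2673, 0.0189]))]
lilac_cap [(0.86, array([0.5598, 0.2545, 0.019 ]))]
lilac_base [(0.78, array([0.4507, 0.2802, 0.0191]))]
[0.4903 0.2703 0.1028] [-3.1382 -0.0017 -0.3048] 0.07888867747424404 (array([-0.0028,  0.0051,  0.3351]), array([-0.0022, -0.0011, -0.0051]))
```

View pics/w5.png

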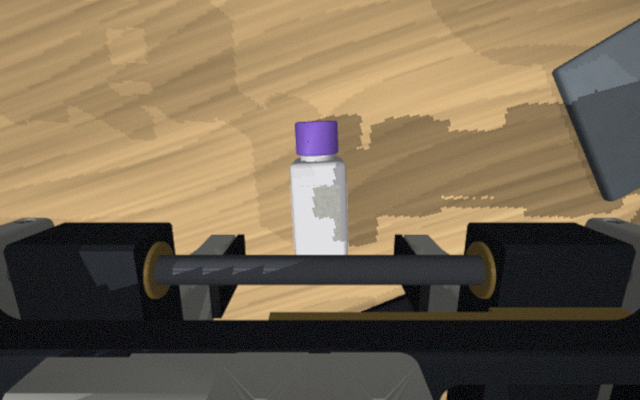

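The lilac bottle stands upright in the wrist view, cap at (317,138) and body at (320,210), centred between the fingers. I'll lower, close and lift.

Call:
jog_arm:
  slide:
    - [0,0,0.17]
    - [0,0,0.335]
    - [0,0,0.335]
    - [0,0,0.335]
    - [0,0,0.335]
    - [0,0,0.335]
    - [0,0,0.335]
    - [0,0,0.335]
    - [0,0,0.335]
    - [0,0,0.335]
  delta_rot:
    - [0,0,0]
    - [0,0,0]
    - [0,0,0]
    - [0,0,0]
    - [0,0,0]
    - [0,0,0]
    - [0,0,0]
    - [0,0,0]
    - [0,0,0]
    - [0,0,0]
  hand: [0.8,0.8,0.8,0.8,-0.3,-0.3,-0.3,-0.3,-0.3,-0.3]

```text
t: 17.2
tool_pos: [0.4894, 0.2698, 0.0172]
tcp_rot: [-3.141, -0.0, -0.304]
ft_force: [-0.2, -0.1, 3.7]
grip_width: 0.0396
finger_force: 29.6
```

Call:
jog_arm:
  slide:
    - [0,0,-0.1]
    - [0,0,-0.25]
    - [0,0,-0.45]
    - [0,0,-0.65]
    - [0,0,-0.85]
    - [0,0,-0.9]
    - [0,0,-0.9]
    - [0,0,-0.9]
  delta_rot:
    - [0,0,0]
    - [0,0,0]
    - [0,0,0]
    - [0,0,0]
    - [0,0,0]
    - [0,0,0]
    - [0,0,0]
    - [0,0,0]
  hand: [-0.3,-0.3,-0.3,-0.3,-0.3,-0.3,-0.3,-0.3]

```text
t: 18.0
tool_pos: [0.4884, 0.2691, 0.2402]
tcp_rot: [3.14, 0.002, -0.305]
ft_force: [-0.4, 0.0, -2.3]
grip_width: 0.0396
finger_force: 29.6
```

```bash
python3 - <<'E'
from h import *
o=env.observe();print(o["tool_pos"],o["tcp_rot"],o["grip_width"],o["finger_force"])
for c in ["scene","side"]:
    p=snapshot(c)
    for n in ["lilac_cap","lilac_base","red_cap","red_base","post_top"]: print(n,lm(p,n))
    H=cv2.cvtColor(p["img"],cv2.COLOR_RGB2HSV)
piv=np.array([.5045,-.031]); u=np.array([.2453,-.9694])
# bottle origin at s=-.003 ; grip 14 mm behind
print(rel([*(piv-.018*u),.25],np.radians(-75.8)))
E
```

```text
[0.4884 0.2691 0.2402] [ 3.1402  0.0017 -0.3049] 0.03964143407345096 29.631827473640442
lilac_cap [(0.72, array([0.5549, 0.2493, 0.245 ]))]
lilac_base [(0.55, array([0.4506, 0.2808, 0.2421]))]
red_cap [(0.93, array([ 0.5792, -0.3312,  0.0388]))]
red_base [(0.7, array([ 0.5585, -0.2335,  0.0945]))]
post_top [(0.69, array([ 0.5633, -0.0179,  0.1953])), (0.43, array([0.3464, 0.2712, 0.0009]))]
lilac_cap [(0.69, array([0.5547, 0.2488, 0.2423])), (0.15, array([ 0.5697, -0.015 ,  0.194 ]))]
lilac_base [(0.82, array([0.4464, 0.2769, 0.2388])), (0.43, array([ 0.5573, -0.2393,  0.0955]))]
red_cap [(0.69, array([ 0.578 , -0.3297,  0.0362]))]
red_base [(0.84, array([ 0.5581, -0.2366,  0.0966]))]
post_top [(0.61, array([0.5565, 0.2467, 0.2419]))]
(array([ 0.3809,  1.0675, -0.0331]), array([ 0.0001, -0.    ,  0.6484]))
```

Call:
jog_arm:
  slide:
    - [0.05,0.1,-0.05]
    - [0.1,0.25,-0.05]
    - [0.15,0.4,-0.05]
    - [0.2,0.55,-0.05]
    - [0.25,0.7,-0.05]
    - [0.3,0.85,-0.05]
    - [0.34,0.95,-0.05]
    - [0.38,1,-0.05]
    - [0.38,1,-0.05]
    - [0.38,1,-0.05]
    - [0.38,1,-0.05]
  delta_rot:
    - [0,0,0.08]
    - [0,0,0.16]
    - [0,0,0.24]
    - [0,0,0.32]
    - [0,0,0.4]
    - [0,0,0.48]
    - [0,0,0.56]
    - [0,0,0.648]
    - [0,0,0.648]
    - [0,0,0.648]
    - [0,0,0.648]
  hand: [-0.3,-0.3,-0.3,-0.3,-0.3,-0.3,-0.3,-0.3,-0.3,-0.3,-0.3]

```text
t: 19.7
tool_pos: [0.5049, 0.0032, 0.2543]
tcp_rot: [-3.142, 0.0, -1.32]
ft_force: [0.1, 1.2, -1.9]
grip_width: 0.0404
finger_force: 29.6
```

```bash
python3 - <<'E'
from h import *
o=env.observe();print(o["tool_pos"],o["tcp_rot"])
p=snapshot("wrist"); save(p,"w6")
for n in ["lilac_cap","lilac_base","cradle_mid","post_top"]: print(n,lm(p,n))
piv=np.array([.5045,-.031]); u=np.array([.2453,-.9694])
print(rel([*(piv-.018*u),.169],np.radians(-75.8)))
E
sed -i 's/"2")/"3")/' ch.py; python3 ch.py
```

```text
[0.5049 0.0032 0.2543] [-3.1415  0.0002 -1.3198]
lilac_cap [(0.96, array([ 0.5262, -0.0635,  0.2576]))]
lilac_base [(0.91, array([0.4902, 0.0417, 0.2562]))]
cradle_mid []
post_top [(0.79, array([ 0.5672, -0.0212,  0.1933])), (0.45, array([ 0.5257, -0.0608,  0.2575]))]
(array([0.0602, 0.0353, 0.3413]), array([-0.    ,  0.    ,  0.0014]))
scene cradle_mid [(0.92, array([ 0.5007, -0.0297,  0.1501]))]
scene post_top [(0.64, array([ 0.5648, -0.0155,  0.194 ]))]
scene red [(0.78, array([ 0.5724, -0.2797,  0.0683]))]
scene red_cap []
scene red_base [(0.97, array([ 0.5591, -0.2321,  0.093 ]))]
223
walls heading (np.float64(0.0015721887195828778), np.float64(-76.5), [np.float64(0.029823517070792758), np.float64(-0.026009349494812626)])
side cradle_mid [(0.88, array([ 0.5037, -0.0305,  0.1473]))]
side post_top [(0.81, array([ 0.5681, -0.0146,  0.1962])), (0.61, array([ 0.5553, -0.2352,  0.0958]))]
side red [(0.75, array([ 0.5692, -0.2809,  0.0711]))]
side red_cap [(0.85, array([ 0.5797, -0.3262,  0.0379]))]
side red_base [(0.68, array([ 0.5589, -0.2322,  0.093 ]))]
603
walls heading (np.float64(0.002739732530763416), np.float64(-76.5), [np.float64(0.023052266865529247), np.float64(-0.03130640771843518)])
```

View pics/w6.png

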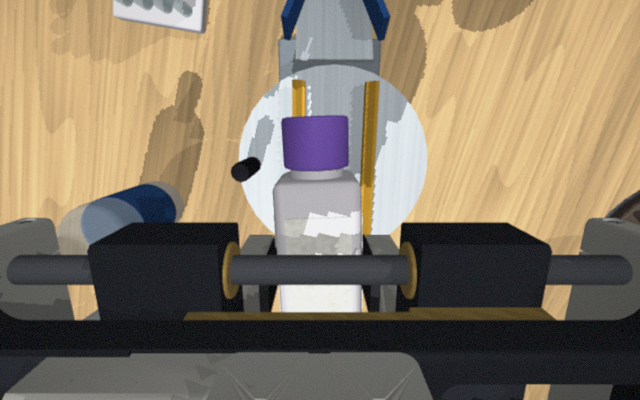

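The wrist view shows the channel walls at columns 299 and 370, middle 335. The held bottle's axis is at about column 318, so it needs to move to the right. I'll measure the walls from this view's depth.

```bash
python3 - <<'E'
from h import *
p=snapshot("wrist"); o=env.observe(); t=o["tool_pos"]; yaw=o["tcp_rot"][2]
H=cv2.cvtColor(p["img"],cv2.COLOR_RGB2HSV); m=cv2.inRange(H,(14,130,60),(30,255,255))>0; m[235:]=0
P=cloud(p,m); P=P[(P[:,2]>.145)&(P[:,2]<.175)]
x=np.array([np.cos(yaw),np.sin(yaw)]); y=np.array([np.sin(yaw),-np.cos(yaw)])
q=np.stack([(P[:,:2]-t[:2])@x,(P[:,:2]-t[:2])@y,P[:,2]],1)
for a in range(0,12):
    k=(q[:,0]>a*.01)&(q[:,0]<a*.01+.01)
    L=q[k&(q[:,1]<.008)]; Rr=q[k&(q[:,1]>.008)]
    if len(L)>3: print(a,"L",np.percentile(L[:,1],[5,95]),L[:,2].mean())
    if len(Rr)>3: print(a,"R",np.percentile(Rr[:,1],[5,95]),Rr[:,2].mean())
E
```

```text
0 R [0.0352 0.0419] 0.1614217555913702
1 R [0.0342 0.0423] 0.16109083062762553
2 R [0.0342 0.0419] 0.16050281814801579
3 R [0.0343 0.0422] 0.16044434398437932
4 R [0.0344 0.0425] 0.1606790366243877
5 R [0.0345 0.0423] 0.16061700539164772
6 R [0.0347 0.0426] 0.1605951225881282
7 L [-0.0203 -0.0115] 0.16145177127514854
7 R [0.0349 0.0427] 0.16072962512732644
8 L [-0.0201 -0.0113] 0.16136636391615286
8 R [0.0349 0.0431] 0.16044941706505841
9 L [-0.0192 -0.0112] 0.16131330951489786
9 R [0.0351 0.0428] 0.16078964164470974
```

Call:
jog_arm:
  slide:
    - [0.03,0.02,0]
    - [0.06,0.043,0]
    - [0.06,0.043,0.08]
    - [0.06,0.043,0.16]
    - [0.06,0.043,0.22]
    - [0.06,0.043,0.27]
    - [0.06,0.043,0.3]
    - [0.06,0.043,0.32]
    - [0.06,0.043,0.335]
    - [0.06,0.043,0.342]
    - [0.06,0.043,0.342]
    - [0.06,0.043,0.342]
  delta_rot:
    - [0,0,0]
    - [0,0,0]
    - [0,0,0]
    - [0,0,0]
    - [0,0,0]
    - [0,0,0]
    - [0,0,0]
    - [0,0,0]
    - [0,0,0]
    - [0,0,0]
    - [0,0,0]
    - [0,0,0]
  hand: [-0.3,-0.3,-0.3,-0.3,-0.3,-0.3,-0.3,-0.3,-0.3,-0.3,-0.3,-0.3]

```text
t: 21.8
tool_pos: [0.4985, -0.0145, 0.1692]
tcp_rot: [-3.141, -0.0, -1.322]
ft_force: [0.5, 0.1, -2.2]
grip_width: 0.0401
finger_force: 29.6
```

Call:
jog_arm:
  slide:
    - [0,0,0.005]
    - [0,0,0.005]
    - [0,0,0.005]
    - [0,0,0.005]
    - [0,0,0.005]
    - [0,0,-0.1]
    - [0,0,-0.25]
    - [0,0,-0.4]
    - [0,0,-0.4]
    - [0,0,-0.4]
  delta_rot:
    - [0,0,0]
    - [0,0,0]
    - [0,0,0]
    - [0,0,0]
    - [0,0,0]
    - [0,0,0]
    - [0,0,0]
    - [0,0,0]
    - [0,0,0]
    - [0,0,0]
  hand: [-0.3,-0.3,0.25,0.25,0.25,0.25,0.25,0.25,0.25,0.25]

```text
t: 22.8
tool_pos: [0.4985, -0.0144, 0.2696]
tcp_rot: [-3.139, 0.0, -1.322]
ft_force: [-0.6, -0.2, -1.4]
grip_width: 0.0545
finger_force: 0.0
```

```bash
python3 - <<'E'
from h import *
p=snapshot("wrist"); save(p,"w7")
for n in ["lilac","lilac_cap","lilac_base"]: print(n,lm(p,n))
p=snapshot("side"); save(p,"side4")
for n in ["lilac_cap","lilac_base","red_cap"]: print(n,lm(p,n))
o=env.observe(); print(o["tool_pos"],o["tcp_rot"])
piv=np.array([.503,-.031]); u=np.array([.2453,-.9694])
print(rel([*(piv-.1*u),.26],np.radians(14.2)))
E
```

```text
lilac [(0.84, array([ 0.5046, -0.027 ,  0.1699]))]
lilac_cap [(0.61, array([ 0.5197, -0.0776,  0.1699]))]
lilac_base [(0.81, array([0.4868, 0.022 , 0.167 ]))]
lilac_cap [(0.55, array([ 0.5191, -0.0837,  0.1694])), (0.46, array([ 0.7368, -0.2161, -0.0024]))]
lilac_base [(0.64, array([0.4816, 0.0225, 0.1659]))]
red_cap [(0.61, array([ 0.5819, -0.3274,  0.0402])), (0.21, array([ 0.5165, -0.0852,  0.17  ]))]
[ 0.498  -0.0146  0.2682] [ 3.1405 -0.0001 -1.3224]
(array([-0.3316, -0.0035,  0.0329]), array([ 0.0006,  0.0005, -0.9996]))
```

View pics/w7.png

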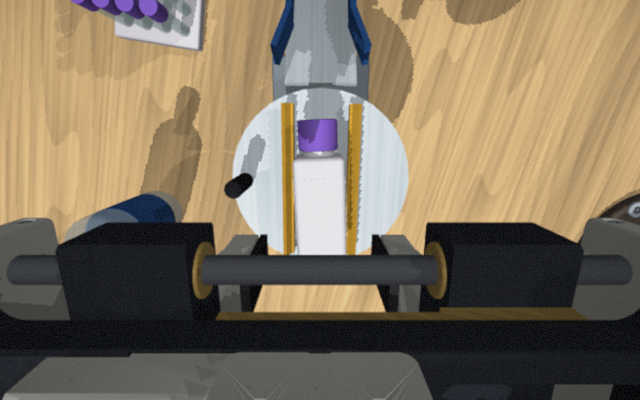

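The lilac bottle now lies free in the channel, cap at (318,135), between the walls at columns 288 and 354, in line with the chute at (320,60). I'll go behind it with the fingers closed, as before.

Call:
jog_arm:
  slide:
    - [-0.1,0,0]
    - [-0.2,0,0]
    - [-0.33,0,0.03]
    - [-0.33,0,0.03]
    - [-0.33,0,0.03]
    - [-0.33,0,0.03]
    - [-0.33,0,0.03]
    - [-0.33,0,0.03]
    - [-0.33,0,0.03]
    - [-0.33,0,0.03]
    - [-0.33,0,0.03]
    - [-0.33,0,0.03]
    - [-0.33,0,0.03]
    - [-0.33,0,0.03]
  delta_rot:
    - [0,0,-0.09]
    - [0,0,-0.18]
    - [0,0,-0.27]
    - [0,0,-0.36]
    - [0,0,-0.45]
    - [0,0,-0.54]
    - [0,0,-0.63]
    - [0,0,-0.72]
    - [0,0,-0.81]
    - [0,0,-0.9]
    - [0,0,-1]
    - [0,0,-1]
    - [0,0,-1]
    - [0,0,-1]
  hand: [0.2,0.2,0,-0.3,-0.6,-1,-1,-1,-1,-1,-1,-1,-1,-1]

```text
t: 24.6
tool_pos: [0.4779, 0.0654, 0.2612]
tcp_rot: [3.142, 0.0, 0.245]
ft_force: [0.3, -0.1, -0.3]
grip_width: 0.0006
finger_force: 0.0
```

```bash
python3 - <<'E'
from h import *
p=snapshot("wrist")
for n in ["lilac","lilac_cap","lilac_base"]: print(n,lm(p,n))
o=env.observe(); print(o["tool_pos"],o["tcp_rot"],o["grip_width"])
piv=np.array([.5035,-.031]); u=np.array([.2453,-.9694])
print(rel([*(piv-.1*u),.158],np.radians(14.2)))
E
```

```text
lilac [(0.95, array([ 0.5044, -0.0287,  0.1731]))]
lilac_cap [(0.92, array([ 0.5195, -0.0789,  0.1705]))]
lilac_base [(0.88, array([0.4884, 0.0217, 0.169 ]))]
[0.4779 0.0654 0.2613] [-3.1416 -0.0001  0.2473] 0.0001869508726896216
(array([ 0.0045, -0.001 ,  0.4133]), array([-0.    , -0.    , -0.0004]))
```

Call:
jog_arm:
  slide:
    - [0.005,0,0.15]
    - [0.005,0,0.3]
    - [0.005,0,0.413]
    - [0.005,0,0.413]
    - [0.005,0,0.413]
    - [0.005,0,0.413]
  delta_rot:
    - [0,0,0]
    - [0,0,0]
    - [0,0,0]
    - [0,0,0]
    - [0,0,0]
    - [0,0,0]
  hand: [-1,-1,-1,-1,-1,-1]

```text
t: 25.4
tool_pos: [0.4803, 0.0662, 0.1598]
tcp_rot: [-3.141, -0.003, 0.249]
ft_force: [-1.0, -0.2, 1.0]
grip_width: 0.0001
finger_force: 0.0
```

Call:
jog_arm:
  slide:
    - [0,0.03,0]
    - [0,0.06,0]
    - [0,0.08,0]
    - [0,0.1,0]
    - [0,0.125,0]
    - [0,0.15,0]
    - [0,0.175,0]
    - [0,0.2,0]
    - [0,0.225,0]
    - [0,0.25,0]
    - [0,0.28,0]
    - [0,0.31,0]
    - [0,0.34,0]
    - [0,0.37,0]
    - [0,0.4,0]
    - [0,0.43,0]
    - [0,0.46,0]
    - [0,0.49,0]
    - [0,0.52,0]
    - [0,0.54,0]
  delta_rot:
    - [0,0,0]
    - [0,0,0]
    - [0,0,0]
    - [0,0,0]
    - [0,0,0]
    - [0,0,0]
    - [0,0,0]
    - [0,0,0]
    - [0,0,0]
    - [0,0,0]
    - [0,0,0]
    - [0,0,0]
    - [0,0,0]
    - [0,0,0]
    - [0,0,0]
    - [0,0,0]
    - [0,0,0]
    - [0,0,0]
    - [0,0,0]
    - [0,0,0]
  hand: [-1,-1,-1,-1,-1,-1,-1,-1,-1,-1,-1,-1,-1,-1,-1,-1,-1,-1,-1,-1]

```text
t: 27.4
tool_pos: [0.5122, -0.0661, 0.1577]
tcp_rot: [3.141, 0.001, 0.248]
ft_force: [-0.3, -0.1, -0.5]
grip_width: 0.0007
finger_force: 0.0
```

Call:
jog_arm:
  slide:
    - [0,0,-0.2]
    - [0,0,-0.4]
    - [0,-0.2,-0.45]
    - [0,-0.4,-0.45]
    - [0,-0.6,-0.45]
    - [0,-0.8,-0.45]
    - [0,-0.8,-0.45]
    - [0,-0.8,-0.45]
  delta_rot:
    - [0,0,0]
    - [0,0,0]
    - [0,0,0]
    - [0,0,0]
    - [0,0,0]
    - [0,0,0]
    - [0,0,0]
    - [0,0,0]
  hand: [-1,-1,-1,-1,-1,-1,-1,-1]

```text
t: 28.2
tool_pos: [0.4628, 0.1297, 0.2705]
tcp_rot: [3.141, 0.0, 0.252]
ft_force: [-0.2, 0.3, 0.8]
grip_width: 0.0007
finger_force: 0.0
```

```bash
python3 - <<'E'
from h import *
for c in ["scene","side"]:
    p=snapshot(c); save(p,c+"9")
    for n in ["lilac_cap","lilac_base","red_cap","red_base","cup","water","rack","phone","post_top"]: print(n,lm(p,n)[:1])
E
```

```text
lilac_cap [(0.56, array([ 0.5491, -0.2395,  0.0956]))]
lilac_base [(0.88, array([ 0.5294, -0.1448,  0.1496]))]
red_cap [(0.84, array([ 0.5788, -0.3288,  0.04  ]))]
red_base [(0.6, array([ 0.5575, -0.2333,  0.0907]))]
cup [(0.69, array([ 0.7149,  0.2655, -0.0005]))]
water [(0.79, array([ 0.6989,  0.0943, -0.0045]))]
rack [(0.89, array([ 0.7297, -0.2192, -0.0018]))]
phone [(0.9, array([0.3454, 0.2722, 0.    ]))]
post_top [(0.75, array([ 0.5646, -0.0159,  0.1945]))]
lilac_cap [(0.61, array([ 0.548 , -0.2417,  0.0962]))]
lilac_base [(0.66, array([ 0.5269, -0.144 ,  0.1492]))]
red_cap [(0.8, array([ 0.5824, -0.3264,  0.0413]))]
red_base [(0.71, array([ 0.5569, -0.2344,  0.0947]))]
cup [(0.59, array([0.715 , 0.2576, 0.0004]))]
water [(0.91, array([ 0.7053,  0.0972, -0.0029]))]
rack [(0.82, array([ 0.7365, -0.2189,  0.0005]))]
phone [(0.91, array([0.3423, 0.2738, 0.0027]))]
post_top [(0.92, array([ 0.5662, -0.0157,  0.1919]))]
```

View pics/side9.png

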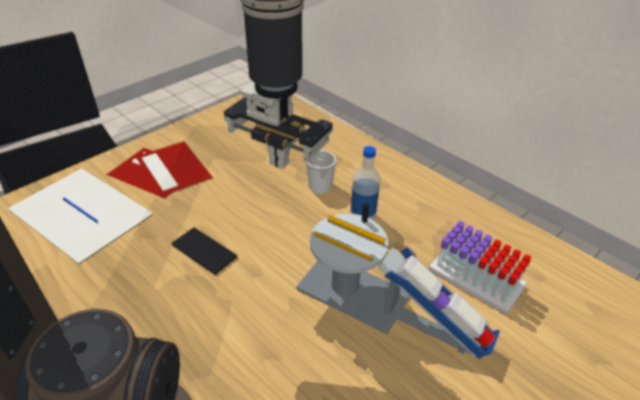

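Both bottles lie in a row in the chute: the red cap is at the end stop at (486,340), and the lilac cap at (443,299) sits against the red base. The bystanders haven't moved and the arm is clear, so I'm handing in.

```bash
python3 -c "
from h import *; print(sign_off())"
```

```text
the job is handed in; nothing more can be done
None
```

The red bottle is at the end stop and the lilac bottle is right behind it, both cap first; the cup, water bottle, rack and phone were not moved, and I handed the job in at about 28 s (no verdict was returned).

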